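# Show which lid belongs to the large canister

## Robot

A 6-joint arm with a two-finger parallel gripper is mounted at the origin on the work surface. World frame = base frame: x ahead of the robot, y to its left, z up, the work surface at z = 0. Lengths are in m, angles in rad, forces in N, time in s.
With the tool pointing down it reaches from about 0.375 to 0.75 m from the base axis. Payload 9 kg.
Tool frame: the origin (TCP) lies between the finger pads, 19 mm behind the fingertips; this is the grasp point; z points along the fingers, y is the line along which they close (so a half turn about z gives the same grasp; the last joint's range is limited). The gripper opens to 85 mm and grips with 20 to 120 N. Pads are 22 mm wide; open, the fingers measure 114 mm over their backs; the gripper's body (76 mm by 85 mm) begins 54 mm behind the grasp point. The pads swing forward as they close: fully open they stand 13 mm farther back than shut.
Start: joints at [0.988, 0.104, 0.097, 1.564, 0, 1.353], TCP at [0.214, 0.561, 0.25] pointing down, gripper open.
Joint ranges: [-2.99, 2.99], [-0.84, 1.86], [-1.1, 1.16], [-1.84, 2.11], [-1.51, 1.56], [-3.14, 3.14]. Speed limits (rad/s): [2.22, 2.22, 2.57, 3.14, 3.14, 3.14].

## Interface

Orientations are given as a unit quaternion [x, y, z, w].
In Python, from rig import readout, viewer, ticket gives the robot as it stands.
- The arm moves only by the tool drive_tool, never from a script. Its argument "moves" is one flat list of numbers, 7 for each row, row after row: the shift along the tool's x, y, z in cm, then the turn, a rotation vector about the tool's x, y, z in degrees, then the opening, from 0 (shut) to 1 (fully open). A call has exactly 8 rows; each row is the pose to reach, as a shift and turn from the pose commanded when the call began, along the tool's axes at that moment; what a row does not reach only later rows make up. A row lasts 1/10 s, in which the tool goes at most 50 mm and 8.59 degrees, less where a joint would pass 70% of its speed; a pose out of reach is approached as far as the arm can. A call with a gripper value outside its range is refused whole. The fingers move at their own pace and stop on an object; "squeeze" is the grip in N (left out, the last holds). Time passes only in rows, so rows that repeat a pose let the fingers close, or fill a call up. It gives the time, the measured TCP pose, the force, the opening and the grip force at its end, in the units of the state.
- readout.get_state(): the state, without advancing time (a new reading comes with each control period).
- viewer.get_image(name): name is "side" or "top"; returns a dict with "image" (400x640x3 uint8, red, green, blue), "mtx" (3x3 intrinsics, pixels), "rvec" (rotation vector, rad) and "tvec" (3), from world to camera coordinates, as OpenCV has them. Camera axes: x right, y down, z forward; pixel columns grow to the right and rows downward; lengths in m; the calibration is good to about 2 mm. A picture is of the moment at which its call begins. There is no depth.
- ticket.job_done(): hands the job in; it is judged then, once.
The state is a dict: "t": time; "q": joint angles; "qvel": joint speeds; "joint_torque": joint torques, N m; "tool_pos": TCP position; "eef_rot": TCP orientation; "ft_force": force on the tool from outside, world axes, zero at the start; "torque": the same for the moment, N m; "gripper_width": finger opening in m; "gripper_force": force on a finger pad.
Only numpy, scipy, OpenCV 4.12 (cv2) and the standard library are available. Lean on these libraries where they do the work, as an engineer would, in place of code of your own. Each camera call takes 0.05 s, during which the arm holds its last target. There are 200 camera calls.

## Task

Somebody is putting the washed canisters back together and needs to be shown what belongs to the largest one: with the fingers pointing down, point into the middle of the open mouth of the largest white canister, fingertips a few centimetres above the rim, for at least a second. Then point in the same way at its lid, the larger of the two lids lying on the worktop, fingertips a few centimetres above the middle of its handle, and finish while still pointing there. Touch and move nothing at all, and do not point at the other two canisters or the smaller lid.

Things in the scene. Friction and masses are not known exactly. Their poses are not given: they have to be found in the camera images.
- canister_large: the largest of three round white glazed ceramic canisters of one shape: 124 mm across the belly, 150 mm tall, standing open without a lid; origin at the centre of its underside, z up. The three canisters stand upright in a row across the back of the work area, in any order.
- canister_large_mouth (a point): centre of the large canister's open mouth, level with its rim, 150 mm above the worktop; the mouth is 100 mm across inside, 110 mm outside; z up
- lid_large: the larger of two loose white ceramic canister lids lying on the worktop nearer the robot, handle up: a shallow domed disc 112 mm across (the smaller lid is 80 mm), on a narrower plug 94 mm across, with a loop handle 51 mm wide along the lid's own y axis rising from the middle of the dome; 50 mm tall in all; origin at the centre of its underside, z up
- lid_large_top (a point): top of the handle at the middle of the large lid, 50 mm above the worktop; z up
- canister_medium: the middle-sized white canister, closed by its own lid: 106 mm across, 165 mm tall to the top of the lid's handle; not to be pointed at; origin at the centre of its underside
- canister_medium_top (a point): top of the handle of the medium canister's lid, on its centre line, 165 mm above the worktop
- canister_small: the smallest white canister, also standing open: 90 mm across, 100 mm tall; not to be pointed at; origin at the centre of its underside
- canister_small_mouth (a point): centre of the small canister's open mouth, level with its rim, 100 mm above the worktop
- lid_small: the smaller loose white lid, 80 mm across and 50 mm tall with its loop handle; not to be pointed at; origin at the centre of its underside
- lid_small_top (a point): top of the handle at the middle of the small lid, 50 mm above the worktop
- mug: grey mug, 80 mm across, 92 mm tall, with a side handle; stands in a row with the two lids, in any order; origin at the centre of its underside. Over the lids and canisters the air above 170 mm is clear.
- salt: glass salt shaker with a steel cap, 45 mm across, 83 mm tall, at the robot's left; origin at the centre of its underside
- pepper: glass pepper shaker with a steel cap, 45 mm across, 83 mm tall, at the robot's left; origin at the centre of its underside. Also about: an oil bottle (290 mm tall) and a coffee jar (135 mm), one beyond each end of the canister row; a kettle (240 mm) and a crock of utensils (320 mm) far left, a toaster (185 mm) far right, a spice rack (95 mm) behind.

How it is judged:
By the outcome, as a careful person would: the job done as asked, in the order asked, and still so for the second after the job is handed in, with the robot touching nothing.
It also fails if it takes over 38 s, if anything falls off the work surface, if the arm or the gripper's body presses on something with over 40 N, if the wrist force passes 120 N, or if a joint passes its speed limit or range.

## Working session

There is one attempt and no reset: what is moved stays moved. The work goes in short steps, Python scripts to look and compute and a tool call to move; the robot and the scene stay as the last step left them, time stands still between calls to the robot, and variables do not carry over. Pictures are saved under pics/ and viewed, at most 10 in all, crops included, and the job is handed in when it is done.

Besides the shell and the picture viewer there is one more tool, called after "Emit:" by a JSON object that holds its "method" and its "body". drive_tool: Moves the arm, as the interface text tells. Its arguments: {"type":"object","properties":{"moves":{"type":"array"},"squeeze":{"type":"number"}},"required":["moves"]}

```bash
mkdir -p pics; python3 - <<'E'
from rig import readout, viewer
import cv2,pickle
s=readout.get_state();print(s['t'],s['tool_pos'],s['eef_rot'],s['gripper_width'])
d={}
for n in('side','top'):
    d[n]=viewer.get_image(n);cv2.imwrite(f'pics/{n}0.png',d[n]['image'][:,:,::-1])
    print(n,d[n]['mtx'].tolist(),d[n]['rvec'],d[n]['tvec'])
pickle.dump(d,open('d.pkl','wb'))
E
```

```text
0.0 [0.2138766  0.56025945 0.24922445] [ 1.81410456e-01  9.83407243e-01 -6.04305804e-04 -2.76005428e-04] 0.08531765337116518
side [[447.2436953668825, 0.0, 317.09609011800706], [0.0, 447.2436953668825, 198.82356660202515], [0.0, 0.0, 1.0]] [ 2.14996247 -0.77070994  0.33985898] [-0.38567788  0.3542213   0.68565002]
top [[437.6599876755241, 0.0, 314.5842626143856], [0.0, 437.6599876755241, 204.3453389560911], [0.0, 0.0, 1.0]] [ 2.14121923 -2.12985797  0.15416544] [0.05578857 0.54012699 0.86866015]
```

View pics/top0.png

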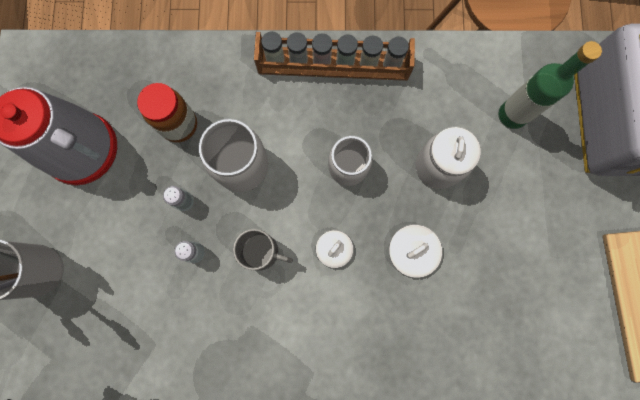

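View pics/side0.png

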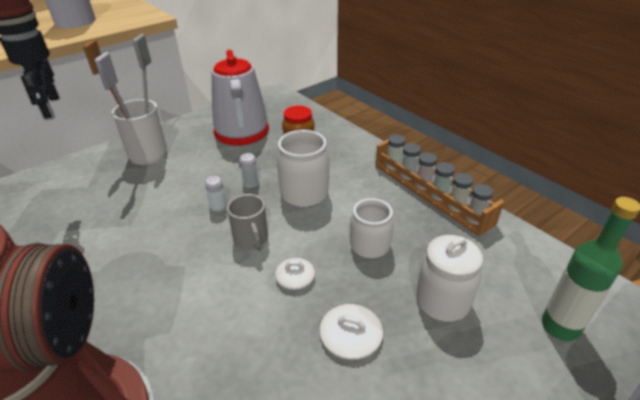

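The top view shows the large canister's mouth at about (230,149) and the large lid's handle at about (417,250). In the side view they are at about (303,147) and (351,325). I'll enlarge these areas to refine the positions.

```bash
python3 - <<'E'
import pickle,cv2,numpy as np
d=pickle.load(open('d.pkl','rb'))
c=[('top',190,110),('top',375,210),('side',263,115),('side',311,285)]
t=[cv2.resize(d[n]['image'][y:y+75,x:x+80],None,fx=4.8,fy=4,interpolation=cv2.INTER_CUBIC) if 0 else cv2.resize(d[n]['image'][y:y+60+15,x:x+80],None,fx=4,fy=4,interpolation=cv2.INTER_CUBIC) for n,x,y in c]
cv2.imwrite('pics/crop.png',np.vstack([np.hstack(t[:2]),np.hstack(t[2:])])[:,:,::-1])
E
```

```text
(no output)
```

View pics/crop.png

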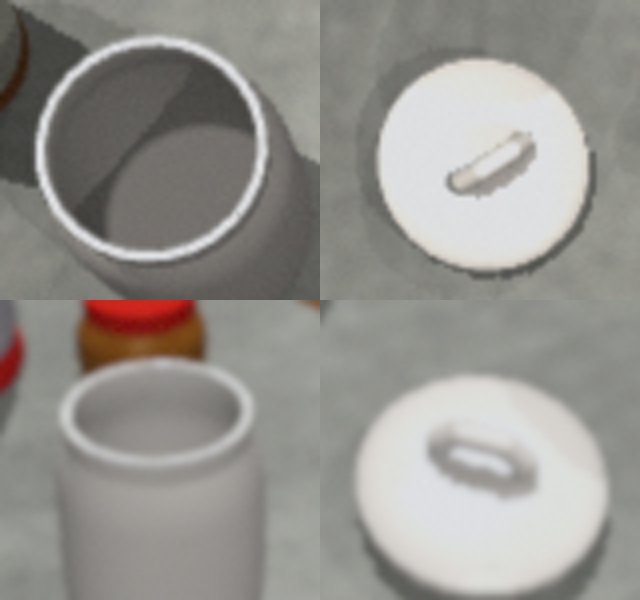

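```bash
cat >h.py <<'E'
import pickle,cv2,numpy as np
from scipy.spatial.transform import Rotation as R
d=pickle.load(open('d.pkl','rb'))
P={n:(d[n]['mtx'],cv2.Rodrigues(d[n]['rvec'])[0],np.array(d[n]['tvec']).reshape(3,1)) for n in d}
def tri(t,s):
    M=[P[n][0]@np.hstack(P[n][1:]) for n in('top','side')]
    X=cv2.triangulatePoints(*M,np.array(t,float).reshape(2,1),np.array(s,float).reshape(2,1));return (X[:3]/X[3]).ravel()
def proj(X,n): return cv2.projectPoints(np.array(X,float).reshape(-1,3),d[n]['rvec'],d[n]['tvec'],d[n]['mtx'],None)[0].reshape(-1,2)
E
python3 - <<'E'
from h import *
from rig import readout
np.set_printoptions(precision=3,suppress=True)
a=np.linspace(0,2*np.pi,60);circ=np.c_[np.cos(a),np.sin(a),0*a]
s=readout.get_state();r=R.from_quat(s['eef_rot'])
for nm,t,sd,rad in(('mouth',(228,147.4),(302.25,143),.055),('handle',(417.75,249.25),(351.75,320),0),('disc',(415.75,251),(351.3,331.3),.056)):
    X=tri(t,sd);print(nm,X,np.hypot(*X[:2]),[proj(X,n)[0] for n in d])
    if rad:
        for n in d: q=proj(X+rad*circ,n);print(n,q.min(0),q.max(0))
    g=X+[0,0,.045];print('tool shift for TCP there +.03 tip',r.inv().apply(X+[0,0,.049]-s['tool_pos'])*100)
print(r.as_matrix())
E
```

```text
mouth [0.632 0.22  0.149] 0.6689244832684539 [array([301.648, 143.126]), array([228.404, 146.727])]
side [277.621 130.653] [325.628 156.664]
top [199.157 118.655] [257.638 175.35 ]
tool shift for TCP there +.03 tip [-51.187 -16.893   5.1  ]
handle [ 0.449 -0.153  0.043] 0.474520994048294 [array([351.017, 320.163]), array([418.099, 248.679])]
tool shift for TCP there +.03 tip [-47.434 -58.267  15.821]
disc [ 0.447 -0.156  0.013] 0.47334910887567233 [array([350.532, 331.469]), array([416.111, 250.407])]
side [319.056 305.63 ] [382.222 360.272]
top [389.525 223.983] [442.775 277.302]
tool shift for TCP there +.03 tip [-47.327 -58.548  18.753]
[[-0.934  0.357 -0.001]
 [ 0.357  0.934 -0.001]
 [ 0.    -0.001 -1.   ]]
```

The mouth triangulates to (0.632, 0.221, 0.149) and the lid to (0.448, -0.155), with the handle top at 0.043. The heights agree with the text to within a few mm, and the outlines match diameters of 110 and 112 mm. First I'll swing away from the crock, then out towards the mouth, closing the fingers on the way.

Emit:
{"method": "drive_tool", "body": {"moves": [-3,-2.5,0,0,0,0,0,-7,-6,0,0,0,0,0,-11,-9.5,0,0,0,0,0,-15,-12.5,0,0,0,0,0,-19,-15,0,0,0,0,0,-23,-15.6,0,0,0,0,0,-27,-15.8,0,0,0,0,0,-31,-16,0,0,0,0,0]}}

```text
t: 0.9
tool_pos: [0.4479, 0.2991, 0.2499]
eef_rot: [0.182, 0.983, 0.0, 0.0]
ft_force: [-0.4, 1.3, -0.4]
gripper_width: 0.0005
gripper_force: 0.0
```

```bash
cat >>h.py <<'E'
def go(t):
    from rig import readout
    s=readout.get_state();r=R.from_quat(s['eef_rot'])
    print(s['t'],s['tool_pos'],s['gripper_width'],s['ft_force'],'shift',r.inv().apply(np.array(t)-s['tool_pos'])*100,'z',r.as_matrix()[:,2],s['q'])
E
python3 -c "
from h import *;np.set_printoptions(precision=3,suppress=True)
go([.632,.221,.204])"
```

```text
0.9 [0.448 0.299 0.25 ] 0.0004768139721732848 [-0.386  1.255 -0.392] shift [-19.987  -0.717   4.594] z [ 0.  0. -1.] [ 0.346 -0.084 -0.092  1.562  0.     0.711]
```

Emit:
{"method": "drive_tool", "body": {"moves": [-4,-0.1,0,0,0,0,0,-8,-0.3,0,0,0,0,0,-12,-0.4,0,0,0,0,0,-16,-0.6,0,0,0,0,0,-19,-0.7,0,0,0,0,0,-20,-0.7,1.5,0,0,0,0,-20,-0.7,3.5,0,0,0,0,-20,-0.7,4.6,0,0,0,0]}}

```text
t: 1.7
tool_pos: [0.6297, 0.2226, 0.201]
eef_rot: [0.181, 0.983, -0.0, -0.002]
ft_force: [-0.8, 1.1, -1.1]
gripper_width: 0.0
gripper_force: 0.0
```

```bash
python3 - <<'E'
from h import *;np.set_printoptions(precision=3,suppress=True)
go([.632,.221,.204])
from rig import viewer
a,b=[viewer.get_image(n)['image'] for n in('top','side')]
v=np.hstack([cv2.resize(i,None,fx=2,fy=2) for i in(a[60:260,120:320],b[20:220,210:410])])
cv2.imwrite('pics/m1.png',v[:,:,::-1])
E
```

```text
1.7 [0.63  0.223 0.201] 3.3583678374979116e-05 [-0.842  1.126 -1.127] shift [-0.267 -0.072 -0.305] z [-0.003 -0.    -1.   ] [0.144 0.315 0.246 1.505 0.    0.509]
```

View pics/m1.png

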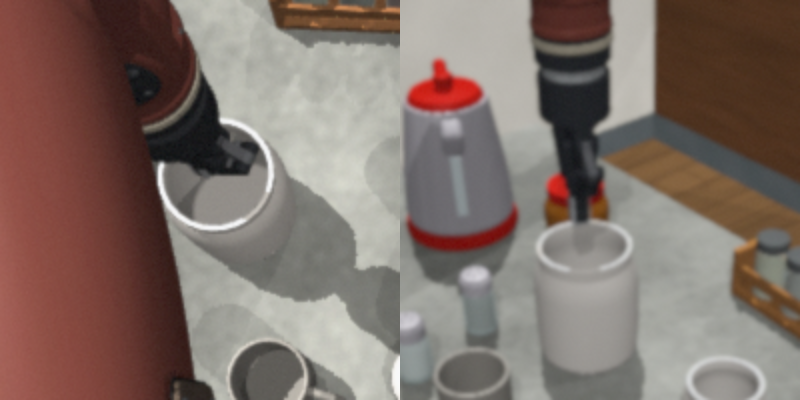

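```bash
python3 - <<'E'
from h import *;np.set_printoptions(precision=3,suppress=True)
for z in(.182,.201,.255): print(z,[proj([.630,.2226,z],n)[0] for n in('top','side')])
print(tri((243,144),(300,130)))
from rig import viewer
a,b=[viewer.get_image(n)['image'] for n in('top','side')]
v=np.hstack([cv2.resize(i,None,fx=5,fy=5,interpolation=cv2.INTER_CUBIC) for i in(a[100:190,190:270],b[80:170,260:340])])
cv2.imwrite('pics/m2.png',v[:,:,::-1])
E
```

```text
0.182 [array([223.11 , 142.525]), array([299.69 , 130.552])]
0.201 [array([220.765, 139.349]), array([299.327, 123.12 ])]
0.255 [array([213.43 , 129.412]), array([298.246, 100.976])]
[0.613 0.185 0.209]
```

View pics/m2.png

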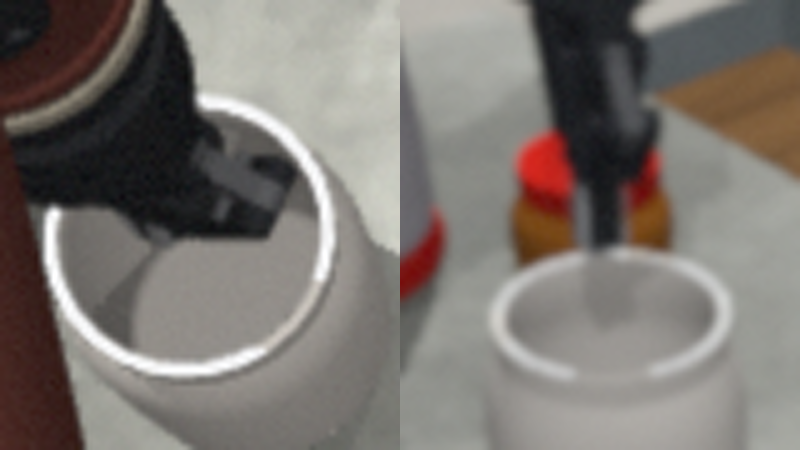

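The fingertips are over the middle of the mouth: the side-view tip at (300,130) matches the projection, and nothing is touched. I'll hold here for two calls.

Emit:
{"method": "drive_tool", "body": {"moves": [-0.2,0,-0.2,0,0,0,0,-0.2,0,-0.2,0,0,0,0,-0.2,0,-0.2,0,0,0,0,-0.2,0,-0.2,0,0,0,0,-0.2,0,-0.2,0,0,0,0,-0.2,0,-0.2,0,0,0,0,-0.2,0,-0.2,0,0,0,0,-0.2,0,-0.2,0,0,0,0]}}

```text
t: 2.7
tool_pos: [0.6328, 0.2218, 0.206]
eef_rot: [0.181, 0.983, 0.0, -0.0]
ft_force: [-0.2, -0.8, -1.3]
gripper_width: -0.0005
gripper_force: 0.0
```

Emit:
{"method": "drive_tool", "body": {"moves": [0,0,0,0,0,0,0,0,0,0,0,0,0,0,0,0,0,0,0,0,0,0,0,0,0,0,0,0,0,0,0,0,0,0,0,0,0,0,0,0,0,0,0,0,0,0,0,0,0,0,0,0,0,0,0,0]}}

```text
t: 3.5
tool_pos: [0.6328, 0.2219, 0.2061]
eef_rot: [0.181, 0.983, 0.0, 0.0]
ft_force: [0.1, -0.3, 0.1]
gripper_width: -0.0003
gripper_force: 0.0
```

```bash
python3 -c "
from h import *;np.set_printoptions(precision=3,suppress=True)
go([.448,-.155,.25]);go([.632,.221,.204])"
```

```text
3.5 [0.633 0.222 0.206] -0.00030784820222913204 [ 0.108 -0.29   0.117] shift [  3.818 -41.799  -4.399] z [ 0.  0. -1.] [0.143 0.319 0.26  1.512 0.    0.508]
3.5 [0.633 0.222 0.206] -0.00030784820222913204 [ 0.108 -0.29   0.117] shift [ 0.045 -0.109  0.206] z [ 0.  0. -1.] [0.143 0.319 0.26  1.512 0.    0.508]
```

Emit:
{"method": "drive_tool", "body": {"moves": [0,0,-3,0,0,0,0,0,0,-7,0,0,0,0,0.3,-3,-8,0,0,0,0,0.7,-7.5,-8,0,0,0,0,1.1,-12,-8,0,0,0,0,1.5,-16.5,-8,0,0,0,0,1.9,-21,-8,0,0,0,0,2.3,-25.5,-8,0,0,0,0]}}

```text
t: 4.3
tool_pos: [0.5193, -0.0094, 0.2861]
eef_rot: [0.181, 0.983, -0.0, 0.0]
ft_force: [1.0, -1.2, 0.1]
gripper_width: -0.0002
gripper_force: 0.0
```

Emit:
{"method": "drive_tool", "body": {"moves": [0.4,-4,0,0,0,0,0,0.8,-8,0,0,0,0,0,1.2,-12,0,0,0,0,0,1.4,-15,0,0,0,0,0,1.5,-16.3,0,0,0,0,0,1.5,-16.3,3,0,0,0,0,1.5,-16.3,6,0,0,0,0,1.5,-16.3,8,0,0,0,0]}}

```text
t: 5.1
tool_pos: [0.4479, -0.1544, 0.2041]
eef_rot: [0.181, 0.983, 0.0, -0.001]
ft_force: [-0.4, 0.0, -0.4]
gripper_width: 0.0002
gripper_force: 0.0
```

```bash
python3 -c "
from h import *;np.set_printoptions(precision=3,suppress=True)
go([.448,-.155,.104])"
```

```text
5.1 [ 0.448 -0.154  0.204] 0.00024925172850990526 [-0.421  0.004 -0.404] shift [-0.041 -0.058 10.01 ] z [-0.001  0.001 -1.   ] [-0.609 -0.289 -0.357  1.504  0.    -0.245]
```

Directly above the lid at 0.204. Next I lower 10 cm, then look.

Emit:
{"method": "drive_tool", "body": {"moves": [0,0,2,0,0,0,0,0,0,4,0,0,0,0,0,0,6,0,0,0,0,0,0,8,0,0,0,0,0,0,9,0,0,0,0,0,0,9.8,0,0,0,0,0,0,9.8,0,0,0,0,0,0,9.8,0,0,0,0]}}

```text
t: 5.9
tool_pos: [0.4485, -0.1552, 0.1087]
eef_rot: [0.181, 0.983, -0.0, 0.0]
ft_force: [-0.1, 0.1, -1.0]
gripper_width: -0.0001
gripper_force: 0.0
```

Emit:
{"method": "drive_tool", "body": {"moves": [0,0,0,0,0,0,0,0,0,0,0,0,0,0,0,0,0,0,0,0,0,0,0,0,0,0,0,0,0,0,0,0,0,0,0,0,0,0,0,0,0,0,0,0,0,0,0,0,0,0,0,0,0,0,0,0]}}

```text
t: 6.7
tool_pos: [0.4482, -0.155, 0.108]
eef_rot: [0.181, 0.983, 0.0, -0.0]
ft_force: [0.0, -0.0, -0.3]
gripper_width: -0.0002
gripper_force: 0.0
```

```bash
python3 - <<'E'
from h import *;np.set_printoptions(precision=3,suppress=True)
go([.448,-.155,.104])
from rig import viewer
a,b=[viewer.get_image(n)['image'] for n in('top','side')]
v=np.hstack([cv2.resize(i,None,fx=2,fy=2) for i in(a[130:330,320:520],b[200:400,250:450])])
cv2.imwrite('pics/l1.png',v[:,:,::-1])
E
```

```text
6.7 [ 0.448 -0.155  0.108] -0.00019462030327649046 [ 0.009 -0.038 -0.317] shift [ 0.015 -0.004  0.396] z [ 0.  0. -1.] [-0.61  -0.266 -0.513  1.324  0.    -0.245]
```

View pics/l1.png

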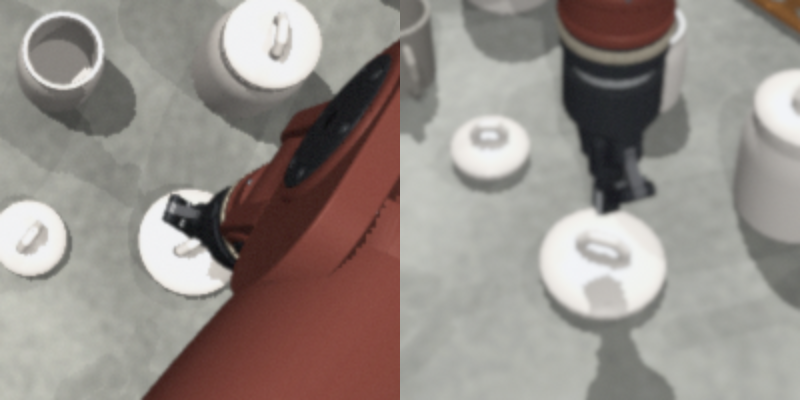

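The tip in the side view is at about (354,306), just above the handle at (351,320), and 3.9 cm above it by measurement. Nothing has moved. I'll lower slightly, hold, and hand in.

Emit:
{"method": "drive_tool", "body": {"moves": [0,0,0.4,0,0,0,0,0,0,0.7,0,0,0,0,0,0,0.7,0,0,0,0,0,0,0.7,0,0,0,0,0,0,0.7,0,0,0,0,0,0,0.7,0,0,0,0,0,0,0.7,0,0,0,0,0,0,0.7,0,0,0,0]}}

```text
t: 7.6
tool_pos: [0.4482, -0.1551, 0.1011]
eef_rot: [0.181, 0.983, 0.0, 0.0]
ft_force: [-1.3, -0.4, 0.1]
gripper_width: 0.0002
gripper_force: 0.0
```

Emit:
{"method": "drive_tool", "body": {"moves": [0,0,0,0,0,0,0,0,0,0,0,0,0,0,0,0,0,0,0,0,0,0,0,0,0,0,0,0,0,0,0,0,0,0,0,0,0,0,0,0,0,0,0,0,0,0,0,0,0,0,0,0,0,0,0,0]}}

```text
t: 8.4
tool_pos: [0.4482, -0.155, 0.101]
eef_rot: [0.181, 0.983, 0.0, 0.0]
ft_force: [-0.7, 0.5, 0.5]
gripper_width: -0.0
gripper_force: 0.0
```

```bash
python3 -c "
from h import *
go([.448,-.155,.104])
from rig import ticket
print(ticket.job_done())"
```

```text
8.4 [ 0.44817442 -0.15504834  0.1009788 ] -2.7667529985656277e-05 [-0.72591352  0.48932116  0.52267909] shift [ 0.01801606 -0.00167562 -0.30212035] z [ 4.39447687e-05  9.27039246e-05 -9.99999995e-01] [-6.09932735e-01 -2.62517100e-01 -5.22560061e-01  1.31077045e+00
  1.01160265e-04 -2.45136796e-01]
the job is handed in; nothing more can be done
None
```

I pointed into the large canister's mouth for well over a second (tips about 3.5 cm above the rim), then at the large lid's handle (about 3 cm above), and handed in while still pointing there at 8.4 s, with no sign of contact in the forces or pictures.

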